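# Lock the cap onto the spiraliser

## Task

Fit the loose black winged cap into the round opening on top of the spiraliser: lower it with its two lugs through the two notches, then, pressing lightly, turn it clockwise (seen from above) about a quarter turn until it drops down into its locked detent, and let go of it. Feel for the drop and never force it, neither down nor round, and leave the other things on the worktop where they are.

Things in the scene. Friction and masses are not known exactly. Their poses are not given: they have to be found in the camera images.
- cap: black plastic disc 76 mm across, 0.3 to 0.45 kg, standing loose and upright on a steel boss (56 mm across, 18 high). Origin at the centre of its underside, z up, x along wing and lugs. It widens from the boss to the full 76 mm at z 18 to 28 mm; flat top of the disc at z 52. Half a turn about z makes no difference
- cap_wing (a point): centre of the upright wing grip on top of the cap, 70 mm above the cap's underside; wing 46 mm long (cap x), 12 thick (cap y), 36 high (cap z 52 to 88). Axes as the cap's
- cap_lug (a point): tip of the cap's lug at its +x side, 50 mm from the axis, 25 mm above the cap's underside; an equal lug at -x. Lugs are 14 mm wide and 6 high (cap z 22 to 28)
- spiraliser: white kitchen spiraliser base, immovable, 200 x 200 mm, 90 high, with a motor pod on its +x side out to 155 mm, 87 high. Origin at the centre of the square's underside, z up. On top, a steel flange 6 mm thick with a round opening of 80 mm. Half a turn makes no difference to the opening, only to the pod
- opening (a point): centre of the round opening at the height of the flange's top, 90.5 mm above the worktop; axes as the spiraliser's. Cap lugs resting on top of the flange, notches missed, put the cap's origin 22 mm below this point
- notch (a point): middle of the notch at the opening's +x edge, 49 mm from the axis, at the flange's top; an equal one at -x. Each is 20 mm wide and reaches 58 mm from the axis. A lug goes straight down through it
- track (a point): point on the axis at the height of the hidden level track on which the lugs rest once through the notches (74 mm above the worktop; cap origin then 22 mm lower, at 52). There the lugs turn clockwise under the flange with 4 mm play above; anticlockwise they meet a stop at once
- detent (a point): point on the axis at the floor of the two hidden pockets in the track (68 mm above the worktop): 18 mm wide, 6 deep, 65 to 85 degrees clockwise of the notches, different each time and not measured. There the cap drops 6 mm, origin to 46, and turns no farther (about 3 degrees play). Held up by a gripper it can pass over them; beyond, the track goes on level
- jar_lid: round black plastic storage-jar lid, 104 mm across, with a small round knob and no lugs or wing: not wanted, leave it alone; origin at the centre of its underside
- bowl: white ceramic bowl, 170 mm across, 60 high; origin under its centre; leave alone
- mug: white mug, 80 mm across, 90 high; origin under its centre; leave alone
- spice_jar: small jar, 48 mm across, 100 high; origin under its centre; leave alone
- carrot: a carrot, about 170 mm long, 28 thick, lying on the worktop; origin under its middle; leave alone
- spoon: a serving spoon with a wooden handle, about 170 mm long, lying on the worktop; leave alone

How it is judged:
On the way:
1. the cap is lowered through the notches, its lugs on the track (cap origin between 49.5 and 54.5 mm above the spiraliser's underside, within 5 mm of the opening's axis) (z of cap in the frame of spiraliser between 0.0495 and 0.0545 m and horizontal distance between cap and opening below 0.005 m), for 0.2 s.
At the end, for the whole second after the job is handed in: the cap has dropped into its detent (origin less than 48.5 mm above the spiraliser's underside), within 5 mm of the opening's axis, upright within 0.09 rad, at rest (z of cap in the frame of spiraliser below 0.0485 m and horizontal distance between cap and opening below 0.005 m and angle between cap's own z axis and vertical below 0.09 rad and linear speed of cap below 0.02 m/s); the robot touches nothing.
It fails at once if the cap is forced against the spiraliser with more than 40 N (contact force between cap and spiraliser above 40 N).
It fails at once if the robot pushes against the spiraliser with more than 15 N (contact force between any of the fingers, the arm and spiraliser above 15 N).
It fails at once if another loose thing on the worktop is moved by more than 30 mm (distance of any of jar_lid, bowl, mug, spice_jar, carrot, spoon from where it was at the start of the episode above 0.03 m).
It also fails if it takes over 72 s, if anything falls off the work surface, if the arm or the gripper's body presses on something with over 40 N, if the wrist force passes 120 N, or if a joint passes its speed limit or range.

## Robot

A 6-joint arm with a two-finger parallel gripper is mounted at the origin on the work surface. World frame = base frame: x ahead of the robot, y to its left, z up, the work surface at z = 0. Lengths are in m, angles in rad, forces in N, time in s.
With the tool pointing down it reaches from about 0.275 to 0.85 m from the base axis. Payload 5.2 kg.
Tool frame: the origin (TCP) lies at the centre of the arm's flange, where the gripper is bolted on; the fingertips stand 173 mm ahead of it and the grasp point (between the pads) lies 155 mm ahead of it; z points along the fingers, y is the line along which they close (so a half turn about z gives the same grasp; the last joint's range is limited). The gripper opens to 85 mm and grips with 20 to 120 N. Pads are 22 mm wide; open, the fingers measure 114 mm over their backs; the gripper's body (76 mm by 85 mm) begins 54 mm behind the grasp point. The pads swing forward as they close: fully open they stand 13 mm farther back than shut.
Start: joints at [-1.376, 0.259, 1.535, -0, 1.348, -0.203], TCP at [0.213, -0.507, 0.405] pointing down, gripper open.
Joint ranges: [-3.14, 3.14], [-0.91, 2.08], [0.19, 2.58], [-1.22, 4.36], [0.22, 2.71], [-3.12, 3.12]. Speed limits (rad/s): [2.57, 2.57, 3.14, 3.14, 3.14, 3.14].

## Interface

Orientations are given as a unit quaternion [w, x, y, z].
In Python, from rig import manip gives the robot as it stands.
- The arm moves only by the tool step_arm, never from a script. Its argument "motion" is a list of rows, each an object of numbers: "x", "y", "z": the shift along the tool's x, y, z in units of 30 mm (1.0 is 30 mm); "rx", "ry", "rz": the turn, a rotation vector about the tool's x, y, z in rad. In form: [{"x": .., "y": .., "z": .., "rx": .., "ry": .., "rz": ..}, ...]. A call has 1 to 12 rows; each row shifts and turns the commanded pose from where the row before left it, along the tool's axes as they then stand; what a row does not reach is not made up. A row lasts 1/8 s, in which the tool goes at most 62.5 mm and 10.7 degrees, less where a joint would pass 70% of its speed; a pose out of reach is approached as far as the arm can. A call is refused whole if a number of a shift passes 1 or a number of a turn 0.188, either way. A call with a gripper value outside its range is refused whole. "hand" is the closure in counts, from 0 (fully open) to 255 (shut), set as the call begins (left out, the last holds). The fingers move at their own pace and stop on an object; "force" is the grip in N (left out, the last holds). Time passes only in rows, so rows that do not move let the fingers close. It gives the time, the measured TCP pose, the force, the opening and the grip force at its end, in the units of the state.
- manip.get_obs(): the state, without advancing time (a new reading comes with each control period).
- manip.get_image(name): name is "side" or "top"; returns a dict with "color" (384x512x3 uint8, blue, green, red), "depth" (384x512 float32, m along the optical axis (not along the pixel's ray), 0 where there is no reading), "intrinsics" (3x3 intrinsics, pixels), "origin" and "rotation" of the camera in the world. Camera axes: x right, y up, looking along -z (the intrinsics and any distortion apply to the point x, -y, -z); pixel columns grow to the right and rows downward; lengths in m; the calibration is good to about 2 mm. A picture is of the moment at which its call begins.
- manip.hand_in(): hands the job in; it is judged then, once.
The state is a dict: "clock": time; "joint_positions": joint angles; "joint_velocities": joint speeds; "tau": joint torques, N m; "ee_pos": TCP position; "ee_rot": TCP orientation; "wrist_force": force on the tool from outside, world axes, zero at the start; "moment": the same for the moment, N m; "finger_gap": opening from 0.0 (shut) to 1.0 (fully open); "grasp_force": force on a finger pad.
Only numpy, scipy, OpenCV 4.12 (cv2) and the standard library are available. Lean on these libraries where they do the work, as an engineer would, in place of code of your own. Each camera call takes 0.05 s, during which the arm holds its last target. There are 200 camera calls.

## Working session

There is one attempt and no reset: what is moved stays moved. The work goes in short steps, Python scripts to look and compute and a tool call to move; the robot and the scene stay as the last step left them, time stands still between calls to the robot, and variables do not carry over. Pictures are saved under pics/ and viewed, at most 10 in all, crops included, and the job is handed in when it is done.

Besides the shell and the picture viewer there is one more tool, called after "Call:" as name(argument=value, ...), one argument or row to a line, values as JSON. step_arm: Moves the arm, as the interface text tells. Its arguments: {"type":"object","properties":{"motion":{"type":"array","items":{"type":"object","properties":{"x":{"type":"number"},"y":{"type":"number"},"z":{"type":"number"},"rx":{"type":"number"},"ry":{"type":"number"},"rz":{"type":"number"}}}},"hand":{"type":"number"},"force":{"type":"number"}},"required":["motion"]}

```bash
mkdir -p pics
cat > h.py <<'E'
import numpy as np,cv2
from rig import manip
def grab(n,save=None):
    d=manip.get_image(n)
    if save: cv2.imwrite('pics/'+save,d['color'])
    np.savez('last_%s.npz'%n,**{k:np.asarray(v) for k,v in d.items()})
    return d
def load(n): return dict(np.load('last_%s.npz'%n))
def cloud(d):
    K=d['intrinsics'];z=d['depth'];v,u=np.mgrid[:z.shape[0],:z.shape[1]]
    p=np.stack([(u-K[0,2])/K[0,0]*z,-(v-K[1,2])/K[1,1]*z,-z],-1)
    return p@np.asarray(d['rotation']).T+d['origin']
def onplane(d,uv,h):
    K=d['intrinsics'];uv=np.atleast_2d(uv).astype(float)
    r=np.stack([(uv[:,0]-K[0,2])/K[0,0],-(uv[:,1]-K[1,2])/K[1,1],-np.ones(len(uv))],-1)@np.asarray(d['rotation']).T
    o=np.asarray(d['origin']);return o+r*((h-o[2])/r[:,2])[:,None]
E
python3 - <<'E'
from h import *
t=grab('top','t0.png');s=grab('side','s0.png')
for d in(t,s):print(d['origin'],d['rotation'],d['intrinsics'],(d['depth']>0).mean(),[k for k in d])
o=manip.get_obs();print(o)
cv2.imwrite('pics/ts0.png',cv2.resize(np.hstack([t['color'],s['color']]),(800,300)))
E
```

```text
[ 0.28942063 -0.03469127  1.30531664] [ 0.71667425  0.07525604 -0.0685635  -0.68993739] [[459.01597693   0.         261.57458106]
 [  0.         459.01597693 188.10342767]
 [  0.           0.           1.        ]] 0.9957733154296875 ['color', 'depth', 'intrinsics', 'origin', 'rotation']
[0.35413858 0.91504233 0.7154629 ] [-0.09355496 -0.04412494  0.47727961  0.87264233] [[365.75737586   0.         258.3937169 ]
 [  0.         365.75737586 196.78872623]
 [  0.           0.           1.        ]] 0.995880126953125 ['color', 'depth', 'intrinsics', 'origin', 'rotation']
{'clock': 0.1, 'joint_positions': array([-1.37579053e+00,  2.59279371e-01,  1.53595533e+00, -2.33322153e-05,
        1.34800641e+00, -2.02762125e-01]), 'joint_velocities': array([ 8.33542196e-04, -2.84374720e-03, -1.52227511e-03,  6.34066026e-04,
       -2.11895584e-03, -7.00225726e-05]), 'tau': array([ 2.41790469e-03, -4.46974111e+01, -2.91245216e+01, -2.84835050e-04,
        6.26621128e-03,  3.19703781e-05]), 'ee_pos': array([ 0.21304879, -0.50685744,  0.40395996]), 'ee_rot': array([-8.24265212e-04,  9.80286846e-01,  1.97577882e-01, -8.17908164e-06]), 'wrist_force': array([ 0.23971164, -0.03551027,  0.3213304 ]), 'moment': array([ 0.01804883,  0.00105889, -0.00640989]), 'grasp_force': 0.0, 'finger_gap': 1.0008394894030344}
```

View pics/t0.png

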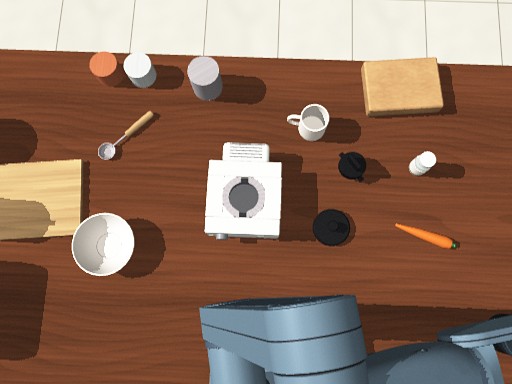

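View pics/s0.png

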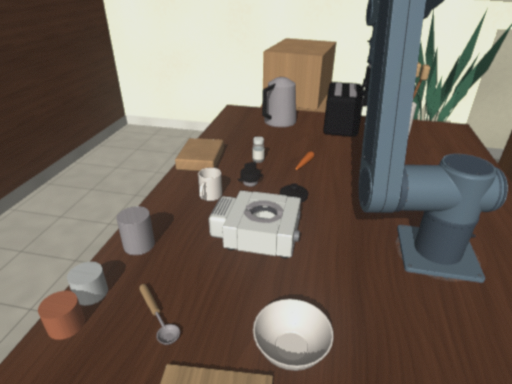

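The top view shows the cap at about (352,166), the jar lid at (331,227), the opening at (244,197) with dark notches above and below it, and the pod at (247,152). Rotations are quaternions, so I'll fix the helper and measure.

```bash
sed -i "s/np.asarray(d\['rotation'\])/RM(d)/" h.py
cat >> h.py <<'E'
from scipy.spatial.transform import Rotation as Ro
def RM(d):
    q=np.asarray(d['rotation']);return Ro.from_quat(q[[1,2,3,0]]).as_matrix()
E
python3 - <<'E'
from h import *
t=load('top');P=cloud(t);c=t['color'];g=c.max(2)
print('table z',np.median(P[250:270,200:300,2]))
def roi(m,u0,u1,v0,v1):
    o=np.zeros(m.shape,bool);o[v0:v1,u0:u1]=m[v0:v1,u0:u1];return o
# cap
Z=P[...,2]
m=roi(Z>0.03,325,380,140,195);print('cap n',m.sum(),'zmax',Z[m].max(),np.percentile(Z[m],[5,25,50,75,95]))
print(np.histogram(Z[m],bins=np.arange(0.02,0.13,0.006)))
for lo,hi in((.06,.08),(.094,.12)):
    q=m&(Z>lo)&(Z<hi);p=P[q];e=cv2.minAreaRect(p[:,:2].astype(np.float32)*1000);print(lo,q.sum(),p.mean(0),e)
# spiraliser
m=roi(Z>0.075,190,300,130,250);p=P[m];print('spir',m.sum(),np.median(p[:,2]))
print(cv2.minAreaRect(p[:,:2].astype(np.float32)*1000))
a=cv2.resize(c[135:245,200:290],None,fx=5,fy=5,interpolation=2);b=cv2.resize(c[135:195,325:380],None,fx=5,fy=5,interpolation=2)
W=np.zeros((550,450+275,3),np.uint8);W[:,:450]=a;W[:300,450:]=np.minimum(b.astype(int)*2,255);cv2.imwrite('pics/crop.png',W)
E
```

```text
table z 0.0003732178043397427
cap n 616 zmax 1.3053166390287727 [0.03959508 0.0501867  0.05260309 0.05653489 0.08865959]
(array([  0,  13,  15,  14, 108, 300,  40,  11,   9,  13,  31,  47,   2,
         0,   0,   0,   0,   0]), array([0.02 , 0.026, 0.032, 0.038, 0.044, 0.05 , 0.056, 0.062, 0.068,
       0.074, 0.08 , 0.086, 0.092, 0.098, 0.104, 0.11 , 0.116, 0.122,
       0.128]))
0.06 36 [ 0.61986623 -0.26690341  0.07053709] ((622.1884765625, -263.31097412109375), (40.67409896850586, 32.03263854980469), 89.42186737060547)
0.094 0 [nan nan nan] ((0.0, 0.0), (0.0, 0.0), 0.0)
spir 5565 0.08966302059694486
((479.2662353515625, 30.681297302246094), (200.32386779785156, 379.1549987792969), 89.76651763916016)<stdin>:11: RuntimeWarning: Mean of empty slice.
  ret = um.true_divide(
```

View pics/crop.png

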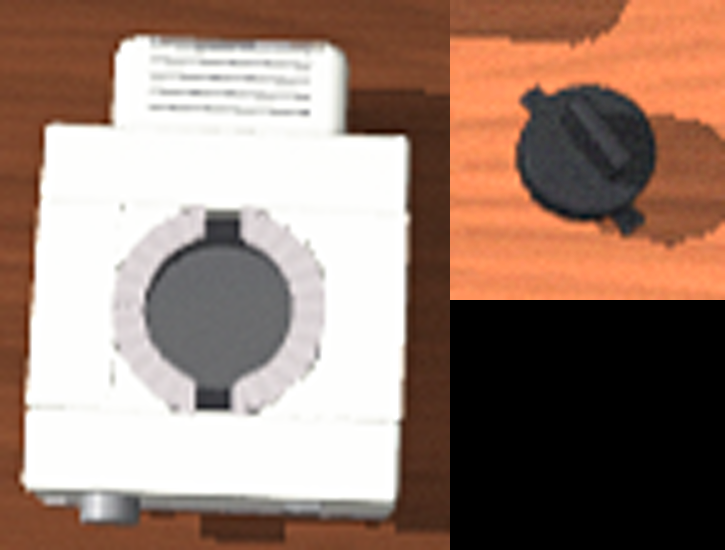

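The crop shows the notches at about (244.5,180) and (242.5,215) in the full image. The cap's lugs run diagonally, and its wing is parallel to them.

```bash
cat > meas.py <<'E'
from h import *
t=load('top');P=cloud(t);c=t['color'].astype(int);Z=P[...,2];g=c.max(2)
def roi(m,u0,u1,v0,v1):
    o=np.zeros(m.shape,bool);o[v0:v1,u0:u1]=m[v0:v1,u0:u1];return o
def big(m):
    n,l,s,_=cv2.connectedComponentsWithStats(m.astype(np.uint8));return l==1+s[1:,4].argmax()
def world(uv,h): return onplane(t,uv,h)[:,:2]
def circ(xy):
    for _ in range(5):
        A=np.c_[2*xy,np.ones(len(xy))];s=np.linalg.lstsq(A,(xy**2).sum(1),rcond=None)[0];r=np.sqrt(s[2]+s[0]**2+s[1]**2)
        e=abs(np.hypot(*(xy-s[:2]).T)-r);xy=xy[e<max(2.5*np.median(e),.001)]
    return s[:2],r,len(xy)
if __name__=='__main__':
    m=roi(g<70,325,375,145,190);m=big(m)
    ct=max(cv2.findContours(m.astype(np.uint8),0,1)[0],key=len)[:,0]
    # disc: opened mask
    o=cv2.morphologyEx(m.astype(np.uint8),cv2.MORPH_OPEN,cv2.getStructuringElement(2,(13,13)))
    co=max(cv2.findContours(o,0,1)[0],key=len)[:,0]
    print('cap disc',circ(world(co,.052)), 'n',m.sum())
    lug=m&(cv2.dilate(o,np.ones((3,3)))==0)
    n,l,s,cc=cv2.connectedComponentsWithStats(lug.astype(np.uint8))
    for i in range(1,n):
        if s[i,4]>4: print('lug',s[i,4],cc[i],world(cc[i],.028))
    q=roi((Z>.082)&(Z<.092),325,375,145,190);p=P[q];print('wing top',q.sum(),p.mean(0),cv2.minAreaRect(p[:,:2].astype(np.float32)*1000))
    # opening
    hsv=t['color']
    m=roi((g<235)&(g>0),215,272,170,222);m=big(m)
    ct=max(cv2.findContours(m.astype(np.uint8),0,1)[0],key=len)[:,0]
    print('flange',m.sum(),circ(world(ct,.0905)))
    m=roi(g<150,215,272,175,218);mm=big(m)
    ct=max(cv2.findContours(mm.astype(np.uint8),0,1)[0],key=len)[:,0];print('hole',circ(world(ct,.0905)))
    k=roi(g<70,230,258,174,222);n,l,s,cc=cv2.connectedComponentsWithStats(k.astype(np.uint8))
    for i in range(1,n):
        if s[i,4]>6: print('notch',s[i],cc[i],world(cc[i],.0905))
    q=roi((abs(Z-.09)<.004),195,290,120,245);q=big(q);p=P[q][:,:2].astype(np.float32)*1000;print('spir',p.mean(0),cv2.minAreaRect(p))
E
python3 meas.py
```

```text
cap disc (array([ 0.62339726, -0.26960356]), np.float64(0.038578254715273194), 74) n 677
lug 9 [340.44444444 153.66666667] [[ 0.66289126 -0.24075466]]
lug 18 [369.61111111 175.38888889] [[ 0.60162422 -0.32410975]]
lug 18 [361.11111111 179.27777778] [[ 0.58933053 -0.29983612]]
wing top 72 [ 0.6242889  -0.27037244  0.08695288] ((624.9166259765625, -270.877685546875), (44.70124435424805, 13.1172456741333), 39.331871032714844)
flange 1441 (array([0.5156957, 0.0294441]), np.float64(0.05684770107316772), 108)
hole (array([0.51598307, 0.03061764]), np.float64(0.03843396931850826), 60)
notch [231 179  18  12  49] [241.87755102 182.44897959] [[0.55379526 0.03570607]]
notch [239 213   7   4  24] [242.33333333 214.625     ] [[0.46594042 0.03033077]]
spir [525.9469    30.442068] ((539.6934814453125, 30.48108673095703), (200.13609313964844, 250.8929901123047), 89.94051361083984)
```

```bash
cat >> h.py <<'E'
def go(x,y,z,yaw=None):
    o=manip.get_obs();q=o['ee_rot'];R=Ro.from_quat(q[[1,2,3,0]]).as_matrix();p=o['ee_pos']
    yw=np.arctan2(R[1,0],R[0,0])
    print('clk %.2f'%o['clock'],'pos',p.round(4),'yaw %.2f'%np.degrees(yw),'tilt',(R[:,2]).round(4),'F',o['wrist_force'].round(2),'M',o['moment'].round(2),'gap %.3f gf %.1f'%(o['finger_gap'],o['grasp_force']),'j6 %.2f'%o['joint_positions'][5])
    Rn=R
    if yaw is not None:
        rz=-((np.radians(yaw)-yw+np.pi)%(2*np.pi)-np.pi);print('rz %.3f'%rz)
        Rn=R@Ro.from_rotvec([0,0,rz]).as_matrix()
    print('units after turn',(Rn.T@(np.array([x,y,z])-p)/.03).round(3))
E
python3 - <<'E'
from meas import *
for h in((244.2,179.4),(242.1,214.3)):print(world(h,.0905))
# notch edges: profile rows
for v in(178,179,180,181,212,213,214,215,216):print(v,g[v,236:252])
for u in(243,):print(g[174:190,u],g[206:222,u])
go(.624,-.2702,.30,39.2)
E
```

```text
[[0.56249262 0.02980644]]
[[0.46679215 0.03099511]]
178 [223 220 217 223 223 120  95  98  98  97  97 106 190 218 224 203]
179 [223 224 218 223 201  65  56  58  61  57  58  52 177 217 222 224]
180 [221 225 218 225 202  73  60  63  65  66  62  55 178 222 224 221]
181 [219 226 226 217 192  73  64  68  66  68  67  58 186 222 222 219]
212 [227 220 226 106  84  95  93  99  99  89 147 230 221 227 224 221]
213 [224 221 226  77  63  64  64  74  67  57 165 226 219 223 226 224]
214 [225 223 227  76  64  65  66  68  67  58 165 228 220 220 227 227]
215 [228 222 226  73  61  65  65  64  64  54 164 228 222 207 226 229]
216 [225 219 227  65  48  50  51  53  51  49 159 225 223 180 187 188]
[254 255 237 120  98  58  63  68  60  61  93 113 108 110 105 108] [106 108 111 109 108 110  99  74  68  64  53 199 255 255 254 254]
clk 0.10 pos [ 0.213  -0.5069  0.404 ] yaw 22.79 tilt [-3.0e-04  1.6e-03 -1.0e+00] F [ 0.24 -0.04  0.32] M [ 0.02  0.   -0.01] gap 1.001 gf 0.0 j6 -0.20
rz -0.286
units after turn [15.599  2.55   3.473]
```

Run:
```python
from meas import *
a=world((244.1,176.4),.0905)[0];b=world((242.2,216.8),.0905)[0];print(a,b,(a+b)/2,np.hypot(*(a-b)))
```

```text
[0.57083159 0.03046446] [0.46007593 0.03041082] [0.51545376 0.03043764] 0.11075567296651596
```

Call:
step_arm(
  motion=[
    {"rz": -0.143},
    {"rz": -0.143},
    {"x": 1},
    {"x": 1},
    {"x": 1},
    {"x": 1},
    {"x": 1},
    {"x": 1},
    {"x": 1},
    {"x": 1},
    {"x": 1},
    {"x": 1},
  ],
  hand=0,
  force=40,
)

```text
validation failed for argument at $.mo...
```

Call:
step_arm(
  motion=[
    {"x": 1,"y": 0.5},
    {"x": 1,"y": 0.5},
    {"x": 1,"y": 0.5},
    {"x": 1,"y": 0.5},
    {"x": 1,"y": 0.5},
    {"x": 0.6},
    {"z": 1},
    {"z": 1},
    {"z": 1},
    {},
    {},
  ],
)

```text
validation failed for argument at $.mo...
```

Run:
```python
from h import *
go(.624,-.2702,.229,39.2)
s=grab('side');cv2.imwrite('pics/s1.png',cv2.resize(s['color'][80:230,180:380],None,fx=4,fy=4,interpolation=2))
```

```text
clk 0.10 pos [ 0.213  -0.5069  0.404 ] yaw 22.79 tilt [-3.0e-04  1.6e-03 -1.0e+00] F [ 0.24 -0.04  0.32] M [ 0.02  0.   -0.01] gap 1.001 gf 0.0 j6 -0.20
rz -0.286
units after turn [15.597  2.553  5.84 ]
```

View pics/s1.png

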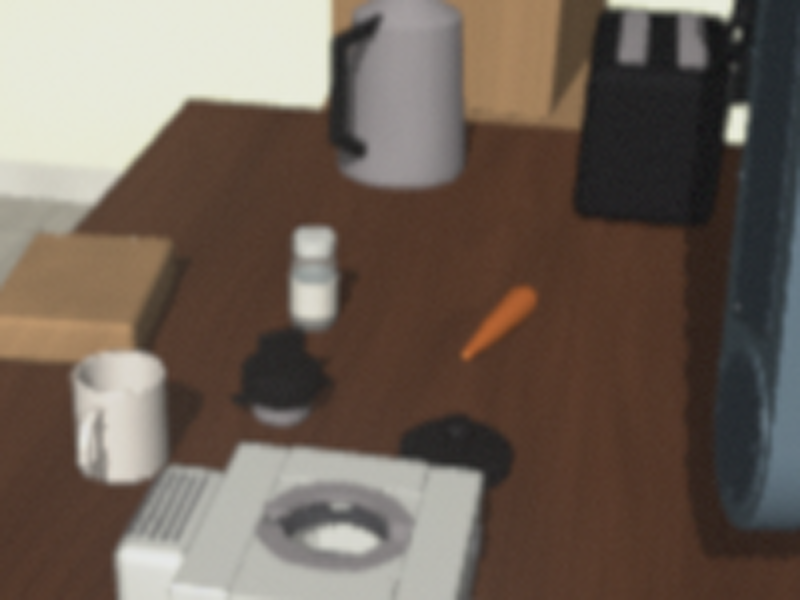

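The arm hasn't moved: both calls failed validation. The picture shows the cap standing on its steel boss at about (283,385) in the crop. I'll write the rows out with all six fields.

Call:
step_arm(
  motion=[
    {"x": 0,"y": 0,"z": 0,"rx": 0,"ry": 0,"rz": -0.143},
    {"x": 0,"y": 0,"z": 0,"rx": 0,"ry": 0,"rz": -0.143},
    {"x": 1,"y": 0,"z": 0,"rx": 0,"ry": 0,"rz": 0},
    {"x": 1,"y": 0,"z": 0,"rx": 0,"ry": 0,"rz": 0},
    {"x": 1,"y": 0,"z": 0,"rx": 0,"ry": 0,"rz": 0},
    {"x": 1,"y": 0,"z": 0,"rx": 0,"ry": 0,"rz": 0},
    {"x": 1,"y": 0,"z": 0,"rx": 0,"ry": 0,"rz": 0},
    {"x": 1,"y": 0,"z": 0,"rx": 0,"ry": 0,"rz": 0},
    {"x": 1,"y": 0,"z": 0,"rx": 0,"ry": 0,"rz": 0},
    {"x": 1,"y": 0,"z": 0,"rx": 0,"ry": 0,"rz": 0},
  ],
  hand=0,
  force=40,
)

```text
clock: 1.4
ee_pos: [0.3998, -0.3547, 0.4044]
ee_rot: [-0.0, 0.942, 0.335, -0.0]
wrist_force: [-0.6, -0.0, -0.7]
finger_gap: 0.999
grasp_force: 0.0
```

Call:
step_arm(
  motion=[
    {"x": 1,"y": 0.5,"z": 0,"rx": 0,"ry": 0,"rz": 0},
    {"x": 1,"y": 0.5,"z": 0,"rx": 0,"ry": 0,"rz": 0},
    {"x": 1,"y": 0.5,"z": 0,"rx": 0,"ry": 0,"rz": 0},
    {"x": 1,"y": 0.5,"z": 0,"rx": 0,"ry": 0,"rz": 0},
    {"x": 1,"y": 0.5,"z": 0,"rx": 0,"ry": 0,"rz": 0},
    {"x": 1,"y": 0,"z": 0,"rx": 0,"ry": 0,"rz": 0},
    {"x": 1,"y": 0,"z": 0,"rx": 0,"ry": 0,"rz": 0},
    {"x": 0.6,"y": 0,"z": 0,"rx": 0,"ry": 0,"rz": 0},
    {"x": 0,"y": 0,"z": 1,"rx": 0,"ry": 0,"rz": 0},
    {"x": 0,"y": 0,"z": 1,"rx": 0,"ry": 0,"rz": 0},
    {"x": 0,"y": 0,"z": 1,"rx": 0,"ry": 0,"rz": 0},
    {"x": 0,"y": 0,"z": 0,"rx": 0,"ry": 0,"rz": 0},
  ],
)

```text
clock: 2.9
ee_pos: [0.6222, -0.2693, 0.3116]
ee_rot: [-0.003, 0.942, 0.335, -0.002]
wrist_force: [0.1, 0.4, 1.0]
finger_gap: 0.994
grasp_force: 0.0
```

Run:
```python
from h import *
go(.624,-.2702,.229,39.2)
s=grab('side');cv2.imwrite('pics/s2.png',cv2.resize(s['color'][100:220,190:340],None,fx=5,fy=5,interpolation=2))
```

```text
clk 2.90 pos [ 0.6222 -0.2693  0.3116] yaw 39.16 tilt [-0.0057  0.0034 -1.    ] F [0.07 0.42 0.99] M [ 0.01  0.   -0.07] gap 0.994 gf 0.0 j6 0.31
rz -0.001
units after turn [0.032 0.078 2.754]
```

View pics/s2.png

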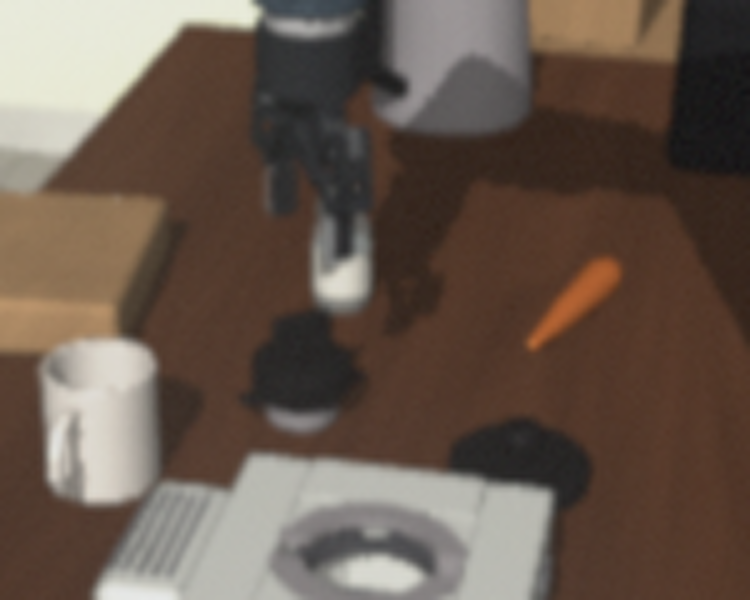

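The gripper stands over the wing, with the jaws at about x=315 and the wing at x=305. Descending to grasp.

Call:
step_arm(
  motion=[
    {"x": 0.03,"y": 0.07,"z": 0.7,"rx": 0,"ry": 0,"rz": 0},
    {"x": 0,"y": 0,"z": 0.7,"rx": 0,"ry": 0,"rz": 0},
    {"x": 0,"y": 0,"z": 0.6,"rx": 0,"ry": 0,"rz": 0},
    {"x": 0,"y": 0,"z": 0.6,"rx": 0,"ry": 0,"rz": 0},
    {"x": 0,"y": 0,"z": 0,"rx": 0,"ry": 0,"rz": 0},
    {"x": 0,"y": 0,"z": 0,"rx": 0,"ry": 0,"rz": 0},
    {"x": 0,"y": 0,"z": 0,"rx": 0,"ry": 0,"rz": 0},
  ],
)

```text
clock: 3.82
ee_pos: [0.6256, -0.2708, 0.2377]
ee_rot: [0.001, 0.942, 0.335, 0.001]
wrist_force: [0.7, 0.1, 0.5]
finger_gap: 0.998
grasp_force: 0.0
```

```bash
python3 -c "
from h import *
go(.624,-.2702,.229,39.2)"
```

```text
clk 3.83 pos [ 0.6256 -0.2708  0.2377] yaw 39.18 tilt [ 0.0015 -0.001  -1.    ] F [0.69 0.11 0.51] M [0.01 0.01 0.04] gap 0.998 gf 0.0 j6 0.32
rz -0.000
units after turn [-0.03  -0.05   0.291]
```

Call:
step_arm(
  motion=[
    {"x": -0.03,"y": -0.05,"z": 0.25,"rx": 0,"ry": 0,"rz": 0},
    {"x": 0,"y": 0,"z": 0,"rx": 0,"ry": 0,"rz": 0},
    {"x": 0,"y": 0,"z": 0,"rx": 0,"ry": 0,"rz": 0},
  ],
)

```text
clock: 4.2
ee_pos: [0.6236, -0.27, 0.2291]
ee_rot: [-0.0, 0.942, 0.335, -0.0]
wrist_force: [-0.9, 0.1, 1.0]
finger_gap: 0.998
grasp_force: 0.0
```

Call:
step_arm(
  motion=[
    {"x": 0,"y": 0,"z": 0,"rx": 0,"ry": 0,"rz": 0},
    {"x": 0,"y": 0,"z": 0,"rx": 0,"ry": 0,"rz": 0},
    {"x": 0,"y": 0,"z": 0,"rx": 0,"ry": 0,"rz": 0},
    {"x": 0,"y": 0,"z": 0,"rx": 0,"ry": 0,"rz": 0},
    {"x": 0,"y": 0,"z": 0,"rx": 0,"ry": 0,"rz": 0},
    {"x": 0,"y": 0,"z": 0,"rx": 0,"ry": 0,"rz": 0},
    {"x": 0,"y": 0,"z": 0,"rx": 0,"ry": 0,"rz": 0},
    {"x": 0,"y": 0,"z": 0,"rx": 0,"ry": 0,"rz": 0},
    {"x": 0,"y": 0,"z": 0,"rx": 0,"ry": 0,"rz": 0},
    {"x": 0,"y": 0,"z": 0,"rx": 0,"ry": 0,"rz": 0},
  ],
  hand=255,
  force=50,
)

```text
clock: 5.45
ee_pos: [0.6236, -0.27, 0.2291]
ee_rot: [-0.0, 0.942, 0.335, -0.0]
wrist_force: [-0.2, -0.8, -2.1]
finger_gap: 0.133
grasp_force: 51.1
```

```bash
python3 -c "
from h import *
go(.624,-.2702,.38,180)"
```

```text
clk 5.45 pos [ 0.6236 -0.27    0.2291] yaw 39.18 tilt [-1.e-04  0.e+00 -1.e+00] F [-0.23 -0.82 -2.12] M [-0.15 -0.21 -0.03] gap 0.133 gf 51.1 j6 0.31
rz -2.458
units after turn [-0.012 -0.006 -5.03 ]
```

Call:
step_arm(
  motion=[
    {"x": 0,"y": 0,"z": -0.5,"rx": 0,"ry": 0,"rz": 0},
    {"x": 0,"y": 0,"z": -1,"rx": 0,"ry": 0,"rz": 0},
    {"x": 0,"y": 0,"z": -1,"rx": 0,"ry": 0,"rz": -0.1},
    {"x": 0,"y": 0,"z": -1,"rx": 0,"ry": 0,"rz": -0.18},
    {"x": 0,"y": 0,"z": -1,"rx": 0,"ry": 0,"rz": -0.18},
    {"x": 0,"y": 0,"z": -0.5,"rx": 0,"ry": 0,"rz": -0.18},
    {"x": 0,"y": 0,"z": 0,"rx": 0,"ry": 0,"rz": -0.18},
    {"x": 0,"y": 0,"z": 0,"rx": 0,"ry": 0,"rz": -0.18},
    {"x": 0,"y": 0,"z": 0,"rx": 0,"ry": 0,"rz": -0.18},
    {"x": 0,"y": 0,"z": 0,"rx": 0,"ry": 0,"rz": -0.18},
    {"x": 0,"y": 0,"z": 0,"rx": 0,"ry": 0,"rz": -0.18},
    {"x": 0,"y": 0,"z": 0,"rx": 0,"ry": 0,"rz": -0.18},
  ],
)

```text
clock: 6.95
ee_pos: [0.6233, -0.2697, 0.3798]
ee_rot: [-0.0, 0.358, 0.934, 0.0]
wrist_force: [-0.2, 0.1, -4.3]
finger_gap: 0.135
grasp_force: 50.8
```

Call:
step_arm(
  motion=[
    {"x": 0,"y": 0,"z": 0,"rx": 0,"ry": 0,"rz": -0.18},
    {"x": 0,"y": 0,"z": 0,"rx": 0,"ry": 0,"rz": -0.18},
    {"x": 0,"y": 0,"z": 0,"rx": 0,"ry": 0,"rz": -0.18},
    {"x": 0,"y": 0,"z": 0,"rx": 0,"ry": 0,"rz": -0.1},
    {"x": 0,"y": 0,"z": 0,"rx": 0,"ry": 0,"rz": -0.1},
    {"x": 0,"y": 0,"z": 0,"rx": 0,"ry": 0,"rz": 0},
    {"x": 0,"y": 0,"z": 0,"rx": 0,"ry": 0,"rz": 0},
    {"x": 0,"y": 0,"z": 0,"rx": 0,"ry": 0,"rz": 0},
  ],
)

```text
clock: 7.95
ee_pos: [0.6236, -0.2699, 0.3793]
ee_rot: [-0.0, -0.001, 1.0, 0.0]
wrist_force: [-0.3, -0.4, -3.9]
finger_gap: 0.132
grasp_force: 50.8
```

```bash
python3 -c "
from h import *
go(.5155,.0304,.38,180)"
```

```text
clk 7.95 pos [ 0.6236 -0.2699  0.3793] yaw -179.93 tilt [-1.e-04  1.e-04 -1.e+00] F [-0.29 -0.35 -3.95] M [-0.03  0.02  0.01] gap 0.132 gf 50.8 j6 -2.14
rz 0.001
units after turn [ 3.602 10.011 -0.021]
```

Call:
step_arm(
  motion=[
    {"x": 0.36,"y": 1,"z": 0,"rx": 0,"ry": 0,"rz": 0},
    {"x": 0.36,"y": 1,"z": 0,"rx": 0,"ry": 0,"rz": 0},
    {"x": 0.36,"y": 1,"z": 0,"rx": 0,"ry": 0,"rz": 0},
    {"x": 0.36,"y": 1,"z": 0,"rx": 0,"ry": 0,"rz": 0},
    {"x": 0.36,"y": 1,"z": 0,"rx": 0,"ry": 0,"rz": 0},
    {"x": 0.36,"y": 1,"z": 0,"rx": 0,"ry": 0,"rz": 0},
    {"x": 0.36,"y": 1,"z": 0,"rx": 0,"ry": 0,"rz": 0},
    {"x": 0.36,"y": 1,"z": 0,"rx": 0,"ry": 0,"rz": 0},
    {"x": 0.36,"y": 1,"z": 0,"rx": 0,"ry": 0,"rz": 0},
    {"x": 0.36,"y": 1,"z": 0,"rx": 0,"ry": 0,"rz": 0},
    {"x": 0,"y": 0,"z": 0,"rx": 0,"ry": 0,"rz": 0},
    {"x": 0,"y": 0,"z": 0,"rx": 0,"ry": 0,"rz": 0},
  ],
)

```text
clock: 9.45
ee_pos: [0.5151, 0.0296, 0.3796]
ee_rot: [0.001, -0.001, 1.0, -0.0]
wrist_force: [-0.0, -0.1, -3.9]
finger_gap: 0.127
grasp_force: 51.0
```

Call:
step_arm(
  motion=[
    {"x": 0,"y": 0,"z": 0.5,"rx": 0,"ry": 0,"rz": 0},
    {"x": 0,"y": 0,"z": 0.5,"rx": 0,"ry": 0,"rz": 0},
    {"x": 0,"y": 0,"z": 0.4,"rx": 0,"ry": 0,"rz": 0},
    {"x": 0,"y": 0,"z": 0,"rx": 0,"ry": 0,"rz": 0},
    {"x": 0,"y": 0,"z": 0,"rx": 0,"ry": 0,"rz": 0},
  ],
)

```text
clock: 10.07
ee_pos: [0.5152, 0.0296, 0.3373]
ee_rot: [0.0, -0.001, 1.0, -0.0]
wrist_force: [0.5, -0.1, -4.8]
finger_gap: 0.132
grasp_force: 50.9
```

Run:
```python
from h import *
go(.5155,.0304,.31,180)
s=grab('side');t=grab('top')
a=cv2.resize(s['color'][150:260,200:320],None,fx=4,fy=4,interpolation=2);b=cv2.resize(t['color'][140:250,200:280],None,fx=4,fy=4,interpolation=2)
cv2.imwrite('pics/s3.png',np.minimum(np.hstack([a,b]).astype(int)*1.3,255))
```

```text
clk 10.07 pos [0.5152 0.0296 0.3373] yaw -179.88 tilt [ 2.e-04 -0.e+00 -1.e+00] F [ 0.47 -0.07 -4.79] M [-0.01 -0.04 -0.03] gap 0.132 gf 50.9 j6 -1.73
rz 0.002
units after turn [-0.01   0.025  0.909][ WARN:0@1.941] global loadsave.cpp:1063 imwrite_ Unsupported depth image for selected encoder is fallbacked to CV_8U.
```

View pics/s3.png

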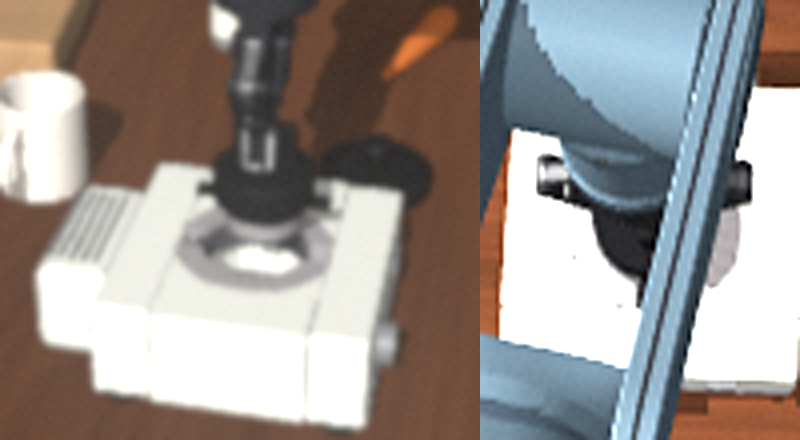

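The cap hangs centred over the opening with its lugs along the notches, as seen at (265,190) left and (640,290) right. I'll lower it in stages and watch the force.

Call:
step_arm(
  motion=[
    {"x": -0.01,"y": 0.025,"z": 0.4,"rx": 0,"ry": 0,"rz": 0.002},
    {"x": 0,"y": 0,"z": 0.4,"rx": 0,"ry": 0,"rz": 0},
    {"x": 0,"y": 0,"z": 0.35,"rx": 0,"ry": 0,"rz": 0},
    {"x": 0,"y": 0,"z": 0,"rx": 0,"ry": 0,"rz": 0},
    {"x": 0,"y": 0,"z": 0,"rx": 0,"ry": 0,"rz": 0},
  ],
)

```text
clock: 10.8
ee_pos: [0.5154, 0.0305, 0.3027]
ee_rot: [0.0, -0.0, 1.0, 0.0]
wrist_force: [0.7, -0.4, -4.0]
finger_gap: 0.131
grasp_force: 50.9
```

Call:
step_arm(
  motion=[
    {"x": 0,"y": 0,"z": 0.07,"rx": 0,"ry": 0,"rz": 0},
    {"x": 0,"y": 0,"z": 0.07,"rx": 0,"ry": 0,"rz": 0},
    {"x": 0,"y": 0,"z": 0,"rx": 0,"ry": 0,"rz": 0},
    {"x": 0,"y": 0,"z": 0,"rx": 0,"ry": 0,"rz": 0},
  ],
)

```text
clock: 11.3
ee_pos: [0.5153, 0.0305, 0.2986]
ee_rot: [0.0, -0.0, 1.0, -0.0]
wrist_force: [0.2, 0.4, -4.9]
finger_gap: 0.132
grasp_force: 50.9
```

```bash
python3 -c "
from h import *
go(.5155,.0304,.281,180)"
```

```text
clk 11.30 pos [0.5153 0.0305 0.2986] yaw -179.99 tilt [ 2.e-04 -0.e+00 -1.e+00] F [ 0.18  0.44 -4.93] M [ 0.03 -0.02  0.  ] gap 0.132 gf 50.9 j6 -1.73
rz 0.000
units after turn [-0.007 -0.004  0.586]
```

Call:
step_arm(
  motion=[
    {"x": 0,"y": 0,"z": 0.05,"rx": 0,"ry": 0,"rz": 0},
    {"x": 0,"y": 0,"z": 0.05,"rx": 0,"ry": 0,"rz": 0},
    {"x": 0,"y": 0,"z": 0,"rx": 0,"ry": 0,"rz": 0},
    {"x": 0,"y": 0,"z": 0,"rx": 0,"ry": 0,"rz": 0},
  ],
)

```text
clock: 11.8
ee_pos: [0.5153, 0.0305, 0.2955]
ee_rot: [-0.0, -0.0, 1.0, 0.0]
wrist_force: [-0.8, -0.0, -3.6]
finger_gap: 0.133
grasp_force: 50.9
```

Free: it has passed the flange-top height without resistance.

Call:
step_arm(
  motion=[
    {"x": 0,"y": 0,"z": 0.1,"rx": 0,"ry": 0,"rz": 0},
    {"x": 0,"y": 0,"z": 0.1,"rx": 0,"ry": 0,"rz": 0},
    {"x": 0,"y": 0,"z": 0.1,"rx": 0,"ry": 0,"rz": 0},
    {"x": 0,"y": 0,"z": 0,"rx": 0,"ry": 0,"rz": 0},
    {"x": 0,"y": 0,"z": 0,"rx": 0,"ry": 0,"rz": 0},
  ],
)

```text
clock: 12.42
ee_pos: [0.5168, 0.0306, 0.2871]
ee_rot: [0.003, 0.0, 1.0, 0.0]
wrist_force: [7.1, 1.4, -4.6]
finger_gap: 0.132
grasp_force: 51.1
```

Call:
step_arm(
  motion=[
    {"x": 0,"y": 0,"z": 0.07,"rx": 0,"ry": 0,"rz": 0},
    {"x": 0,"y": 0,"z": 0,"rx": 0,"ry": 0,"rz": 0},
    {"x": 0,"y": 0,"z": 0,"rx": 0,"ry": 0,"rz": 0},
  ],
)

```text
clock: 12.8
ee_pos: [0.5169, 0.0306, 0.2851]
ee_rot: [0.003, 0.0, 1.0, 0.0]
wrist_force: [5.8, 2.3, -2.2]
finger_gap: 0.133
grasp_force: 51.4
```

The opening pushes the cap about 1.5 mm toward +x. I'll follow it and then continue.

Call:
step_arm(
  motion=[
    {"x": -0.06,"y": 0.01,"z": 0,"rx": 0,"ry": 0,"rz": 0},
    {"x": 0,"y": 0,"z": 0,"rx": 0,"ry": 0,"rz": 0},
    {"x": 0,"y": 0,"z": 0,"rx": 0,"ry": 0,"rz": 0},
  ],
)

```text
clock: 13.18
ee_pos: [0.5177, 0.0307, 0.2846]
ee_rot: [0.001, -0.0, 1.0, -0.0]
wrist_force: [5.5, 1.1, -3.5]
finger_gap: 0.132
grasp_force: 51.3
```

Call:
step_arm(
  motion=[
    {"x": 0,"y": 0,"z": 0.06,"rx": 0,"ry": 0,"rz": 0},
    {"x": 0,"y": 0,"z": 0,"rx": 0,"ry": 0,"rz": 0},
    {"x": 0,"y": 0,"z": 0,"rx": 0,"ry": 0,"rz": 0},
  ],
)

```text
clock: 13.55
ee_pos: [0.5177, 0.0308, 0.2829]
ee_rot: [0.001, -0.0, 1.0, -0.0]
wrist_force: [5.3, 1.6, -2.8]
finger_gap: 0.13
grasp_force: 51.4
```

```bash
python3 -c "
from h import *
go(.5168,.0306,.281,180)"
```

```text
clk 13.55 pos [0.5177 0.0308 0.2829] yaw -180.00 tilt [ 2.2e-03 -1.0e-04 -1.0e+00] F [ 5.34  1.61 -2.81] M [ 0.23 -1.03 -0.05] gap 0.130 gf 51.4 j6 -1.73
rz 0.000
units after turn [ 0.029 -0.005  0.062]
```

Call:
step_arm(
  motion=[
    {"x": -0.04,"y": 0.01,"z": 0,"rx": 0,"ry": 0,"rz": 0},
    {"x": 0,"y": 0,"z": 0.05,"rx": 0,"ry": 0,"rz": 0},
    {"x": 0,"y": 0,"z": 0,"rx": 0,"ry": 0,"rz": 0},
    {"x": 0,"y": 0,"z": 0,"rx": 0,"ry": 0,"rz": 0},
  ],
)

```text
clock: 14.05
ee_pos: [0.5183, 0.031, 0.2812]
ee_rot: [0.0, -0.0, 1.0, -0.0]
wrist_force: [3.8, -1.4, -0.8]
finger_gap: 0.132
grasp_force: 51.5
```

Call:
step_arm(
  motion=[
    {"x": 0,"y": 0,"z": 0.05,"rx": 0,"ry": 0,"rz": 0},
    {"x": 0,"y": 0,"z": 0,"rx": 0,"ry": 0,"rz": 0},
    {"x": 0,"y": 0,"z": 0,"rx": 0,"ry": 0,"rz": 0},
  ],
)

```text
clock: 14.42
ee_pos: [0.5184, 0.031, 0.2809]
ee_rot: [0.001, -0.0, 1.0, -0.0]
wrist_force: [0.7, -0.5, 8.5]
finger_gap: 0.13
grasp_force: 53.1
```

```bash
python3 -c "
from h import *
go(.5168,.0306,.281,180)"
```

```text
clk 14.43 pos [0.5184 0.031  0.2809] yaw -179.98 tilt [ 1.1e-03 -5.0e-04 -1.0e+00] F [ 0.68 -0.52  8.47] M [-0.1   0.19 -0.02] gap 0.130 gf 53.1 j6 -1.73
rz 0.000
units after turn [ 0.053 -0.013 -0.004]
```

The lugs are on the track, with cap z at about 52 mm and a light press of 12 N. Turning clockwise now.

Call:
step_arm(
  motion=[
    {"x": 0,"y": 0,"z": 0,"rx": 0,"ry": 0,"rz": 0.05},
    {"x": 0,"y": 0,"z": 0,"rx": 0,"ry": 0,"rz": 0.05},
    {"x": 0,"y": 0,"z": 0,"rx": 0,"ry": 0,"rz": 0.05},
    {"x": 0,"y": 0,"z": 0,"rx": 0,"ry": 0,"rz": 0.05},
    {"x": 0,"y": 0,"z": 0,"rx": 0,"ry": 0,"rz": 0.05},
    {"x": 0,"y": 0,"z": 0,"rx": 0,"ry": 0,"rz": 0},
  ],
)

```text
clock: 15.18
ee_pos: [0.5183, 0.0307, 0.2808]
ee_rot: [0.0, 0.125, 0.992, -0.001]
wrist_force: [0.9, -2.0, 9.0]
finger_gap: 0.13
grasp_force: 53.0
```

```bash
python3 -c "
from h import *
go(.5184,.031,.281,180)"
```

```text
clk 15.18 pos [0.5183 0.0307 0.2808] yaw 165.68 tilt [ 7.0e-04 -1.2e-03 -1.0e+00] F [ 0.86 -2.01  8.98] M [-0.47  0.37 -0.09] gap 0.130 gf 53.0 j6 -1.48
rz -0.250
units after turn [-0.004  0.01  -0.005]
```

Turning freely under light load; continue to about 57°.

Call:
step_arm(
  motion=[
    {"x": 0,"y": 0,"z": 0,"rx": 0,"ry": 0,"rz": 0.06},
    {"x": 0,"y": 0,"z": 0,"rx": 0,"ry": 0,"rz": 0.06},
    {"x": 0,"y": 0,"z": 0,"rx": 0,"ry": 0,"rz": 0.06},
    {"x": 0,"y": 0,"z": 0,"rx": 0,"ry": 0,"rz": 0.06},
    {"x": 0,"y": 0,"z": 0,"rx": 0,"ry": 0,"rz": 0.06},
    {"x": 0,"y": 0,"z": 0,"rx": 0,"ry": 0,"rz": 0.06},
    {"x": 0,"y": 0,"z": 0,"rx": 0,"ry": 0,"rz": 0},
  ],
)

```text
clock: 16.05
ee_pos: [0.5182, 0.0303, 0.2809]
ee_rot: [0.001, 0.3, 0.954, -0.001]
wrist_force: [0.4, -5.2, 8.9]
finger_gap: 0.134
grasp_force: 53.1
```

Call:
step_arm(
  motion=[
    {"x": 0,"y": 0,"z": 0,"rx": 0,"ry": 0,"rz": 0.06},
    {"x": 0,"y": 0,"z": 0,"rx": 0,"ry": 0,"rz": 0.06},
    {"x": 0,"y": 0,"z": 0,"rx": 0,"ry": 0,"rz": 0.06},
    {"x": 0,"y": 0,"z": 0,"rx": 0,"ry": 0,"rz": 0.06},
    {"x": 0,"y": 0,"z": 0,"rx": 0,"ry": 0,"rz": 0.06},
    {"x": 0,"y": 0,"z": 0,"rx": 0,"ry": 0,"rz": 0.06},
    {"x": 0,"y": 0,"z": 0,"rx": 0,"ry": 0,"rz": 0},
  ],
)

```text
clock: 16.92
ee_pos: [0.5177, 0.0296, 0.2809]
ee_rot: [0.0, 0.466, 0.885, -0.002]
wrist_force: [-2.9, -8.6, 12.2]
finger_gap: 0.13
grasp_force: 53.5
```

```bash
python3 -c "
from h import *
go(.5184,.031,.281,180)"
```

```text
clk 16.93 pos [0.5177 0.0296 0.2809] yaw 124.48 tilt [-0.0012 -0.004  -1.    ] F [-2.89 -8.65 12.18] M [-1.22  0.92  0.38] gap 0.130 gf 53.5 j6 -0.76
rz -0.969
units after turn [-0.022  0.048 -0.003]
```

Side load is growing to about 9 N in -y, so I'll follow it with a small shift and then creep.

Call:
step_arm(
  motion=[
    {"x": -0.025,"y": -0.046,"z": 0,"rx": 0,"ry": 0,"rz": 0},
    {"x": 0,"y": 0,"z": 0,"rx": 0,"ry": 0,"rz": 0.03},
    {"x": 0,"y": 0,"z": 0,"rx": 0,"ry": 0,"rz": 0.03},
    {"x": 0,"y": 0,"z": 0,"rx": 0,"ry": 0,"rz": 0},
  ],
)

```text
clock: 17.42
ee_pos: [0.5173, 0.0292, 0.2808]
ee_rot: [0.0, 0.492, 0.87, -0.001]
wrist_force: [-0.2, -4.1, 9.9]
finger_gap: 0.132
grasp_force: 53.2
```

Call:
step_arm(
  motion=[
    {"x": 0,"y": 0,"z": 0,"rx": 0,"ry": 0,"rz": 0.03},
    {"x": 0,"y": 0,"z": 0,"rx": 0,"ry": 0,"rz": 0},
  ],
)

```text
clock: 17.68
ee_pos: [0.5173, 0.0292, 0.2808]
ee_rot: [0.0, 0.505, 0.863, -0.001]
wrist_force: [-1.3, -3.7, 9.2]
finger_gap: 0.135
grasp_force: 53.2
```

```bash
python3 -c "
from h import *
go(.5184,.031,.281,180)"
```

```text
clk 17.68 pos [0.5173 0.0292 0.2808] yaw 119.29 tilt [ 0.     -0.0013 -1.    ] F [-1.32 -3.73  9.19] M [-0.21  0.44  0.1 ] gap 0.135 gf 53.2 j6 -0.67
rz -1.060
units after turn [-0.036  0.059 -0.006]
```

Call:
step_arm(
  motion=[
    {"x": 0,"y": 0,"z": 0,"rx": 0,"ry": 0,"rz": 0.025},
    {"x": 0,"y": 0,"z": 0,"rx": 0,"ry": 0,"rz": 0.025},
    {"x": 0,"y": 0,"z": 0,"rx": 0,"ry": 0,"rz": 0},
  ],
)

```text
clock: 18.05
ee_pos: [0.5173, 0.0292, 0.2809]
ee_rot: [0.0, 0.527, 0.85, -0.001]
wrist_force: [-0.4, -3.7, 9.5]
finger_gap: 0.135
grasp_force: 53.2
```

Call:
step_arm(
  motion=[
    {"x": 0,"y": 0,"z": 0,"rx": 0,"ry": 0,"rz": 0.025},
    {"x": 0,"y": 0,"z": 0,"rx": 0,"ry": 0,"rz": 0},
  ],
)

```text
clock: 18.3
ee_pos: [0.5172, 0.0291, 0.2808]
ee_rot: [0.0, 0.537, 0.843, -0.001]
wrist_force: [-1.3, -4.0, 10.9]
finger_gap: 0.13
grasp_force: 53.2
```

Call:
step_arm(
  motion=[
    {"x": 0,"y": 0,"z": 0,"rx": 0,"ry": 0,"rz": 0.025},
    {"x": 0,"y": 0,"z": 0,"rx": 0,"ry": 0,"rz": 0},
  ],
)

```text
clock: 18.55
ee_pos: [0.5172, 0.0291, 0.2808]
ee_rot: [0.0, 0.548, 0.837, -0.001]
wrist_force: [-2.0, -4.3, 10.4]
finger_gap: 0.129
grasp_force: 53.3
```

Call:
step_arm(
  motion=[
    {"x": 0,"y": 0,"z": 0,"rx": 0,"ry": 0,"rz": 0.025},
    {"x": 0,"y": 0,"z": 0,"rx": 0,"ry": 0,"rz": 0},
  ],
)

```text
clock: 18.8
ee_pos: [0.5171, 0.029, 0.2808]
ee_rot: [0.0, 0.558, 0.83, -0.001]
wrist_force: [-2.0, -4.8, 10.5]
finger_gap: 0.131
grasp_force: 53.3
```

Call:
step_arm(
  motion=[
    {"x": 0,"y": 0,"z": 0,"rx": 0,"ry": 0,"rz": 0.025},
    {"x": 0,"y": 0,"z": 0,"rx": 0,"ry": 0,"rz": 0},
  ],
)

```text
clock: 19.05
ee_pos: [0.517, 0.029, 0.2808]
ee_rot: [0.0, 0.568, 0.823, -0.001]
wrist_force: [-1.8, -5.4, 11.3]
finger_gap: 0.128
grasp_force: 53.4
```

Call:
step_arm(
  motion=[
    {"x": 0,"y": 0,"z": 0,"rx": 0,"ry": 0,"rz": 0.025},
    {"x": 0,"y": 0,"z": 0,"rx": 0,"ry": 0,"rz": 0},
  ],
)

```text
clock: 19.3
ee_pos: [0.517, 0.0289, 0.2808]
ee_rot: [0.0, 0.579, 0.816, -0.001]
wrist_force: [-1.8, -5.4, 10.6]
finger_gap: 0.129
grasp_force: 53.3
```

Call:
step_arm(
  motion=[
    {"x": 0,"y": 0,"z": 0,"rx": 0,"ry": 0,"rz": 0.025},
    {"x": 0,"y": 0,"z": 0,"rx": 0,"ry": 0,"rz": 0},
  ],
)

```text
clock: 19.55
ee_pos: [0.5171, 0.0291, 0.2808]
ee_rot: [0.0, 0.589, 0.808, -0.001]
wrist_force: [-2.5, -4.9, 10.4]
finger_gap: 0.135
grasp_force: 53.3
```

Call:
step_arm(
  motion=[
    {"x": 0,"y": 0,"z": 0,"rx": 0,"ry": 0,"rz": 0.025},
    {"x": 0,"y": 0,"z": 0,"rx": 0,"ry": 0,"rz": 0},
  ],
)

```text
clock: 19.8
ee_pos: [0.5171, 0.0292, 0.2807]
ee_rot: [0.0, 0.599, 0.801, -0.001]
wrist_force: [-1.2, -4.1, 9.3]
finger_gap: 0.135
grasp_force: 53.2
```

Call:
step_arm(
  motion=[
    {"x": 0,"y": 0,"z": 0,"rx": 0,"ry": 0,"rz": 0.025},
    {"x": 0,"y": 0,"z": 0,"rx": 0,"ry": 0,"rz": 0},
  ],
)

```text
clock: 20.05
ee_pos: [0.5171, 0.0293, 0.2807]
ee_rot: [0.0, 0.609, 0.793, -0.001]
wrist_force: [-1.5, -3.4, 9.9]
finger_gap: 0.128
grasp_force: 53.2
```

Call:
step_arm(
  motion=[
    {"x": 0,"y": 0,"z": 0,"rx": 0,"ry": 0,"rz": 0.025},
    {"x": 0,"y": 0,"z": 0,"rx": 0,"ry": 0,"rz": 0},
  ],
)

```text
clock: 20.3
ee_pos: [0.5171, 0.0293, 0.2807]
ee_rot: [0.0, 0.619, 0.785, -0.001]
wrist_force: [-0.7, -4.3, 9.4]
finger_gap: 0.131
grasp_force: 53.1
```

Call:
step_arm(
  motion=[
    {"x": 0,"y": 0,"z": 0,"rx": 0,"ry": 0,"rz": 0.025},
    {"x": 0,"y": 0,"z": 0,"rx": 0,"ry": 0,"rz": 0},
  ],
)

```text
clock: 20.55
ee_pos: [0.5171, 0.0293, 0.2806]
ee_rot: [0.0, 0.629, 0.778, -0.001]
wrist_force: [-1.1, -3.1, 8.0]
finger_gap: 0.136
grasp_force: 53.1
```

Call:
step_arm(
  motion=[
    {"x": 0,"y": 0,"z": 0,"rx": 0,"ry": 0,"rz": 0.025},
    {"x": 0,"y": 0,"z": 0,"rx": 0,"ry": 0,"rz": 0},
  ],
)

```text
clock: 20.8
ee_pos: [0.5169, 0.0291, 0.2805]
ee_rot: [-0.0, 0.638, 0.77, -0.001]
wrist_force: [-2.1, -4.8, 10.1]
finger_gap: 0.13
grasp_force: 53.1
```

Call:
step_arm(
  motion=[
    {"x": 0,"y": 0,"z": 0,"rx": 0,"ry": 0,"rz": 0.025},
    {"x": 0,"y": 0,"z": 0,"rx": 0,"ry": 0,"rz": 0},
  ],
)

```text
clock: 21.05
ee_pos: [0.5167, 0.029, 0.2804]
ee_rot: [-0.0, 0.648, 0.762, -0.002]
wrist_force: [-3.0, -5.0, 9.4]
finger_gap: 0.132
grasp_force: 53.1
```

```bash
python3 -c "
from h import *
go(.5184,.031,.281,180)"
```

```text
clk 21.05 pos [0.5167 0.029  0.2804] yaw 99.27 tilt [-0.0024 -0.002  -1.    ] F [-3.   -5.02  9.39] M [-0.53  0.82  0.34] gap 0.132 gf 53.1 j6 -0.32
rz -1.409
units after turn [-0.058  0.068 -0.02 ]
```

Call:
step_arm(
  motion=[
    {"x": -0.018,"y": -0.016,"z": 0,"rx": 0,"ry": 0,"rz": 0.02},
    {"x": 0,"y": 0,"z": 0,"rx": 0,"ry": 0,"rz": 0},
  ],
)

```text
clock: 21.3
ee_pos: [0.5163, 0.0285, 0.2802]
ee_rot: [-0.0, 0.655, 0.755, -0.001]
wrist_force: [-1.8, -3.4, 6.7]
finger_gap: 0.131
grasp_force: 52.8
```

Call:
step_arm(
  motion=[
    {"x": 0,"y": 0,"z": 0,"rx": 0,"ry": 0,"rz": 0.02},
    {"x": 0,"y": 0,"z": 0,"rx": 0,"ry": 0,"rz": 0},
  ],
)

```text
clock: 21.55
ee_pos: [0.5166, 0.029, 0.2791]
ee_rot: [-0.001, 0.663, 0.749, -0.001]
wrist_force: [0.6, -2.1, -4.7]
finger_gap: 0.131
grasp_force: 51.1
```

The drop is felt at about 83°: the force has gone back to the cap's own weight and z is falling. I'll lower it gently into the pocket.

Call:
step_arm(
  motion=[
    {"x": 0,"y": 0,"z": 0.05,"rx": 0,"ry": 0,"rz": 0},
    {"x": 0,"y": 0,"z": 0,"rx": 0,"ry": 0,"rz": 0},
    {"x": 0,"y": 0,"z": 0,"rx": 0,"ry": 0,"rz": 0},
  ],
)

```text
clock: 21.92
ee_pos: [0.5169, 0.0292, 0.2776]
ee_rot: [-0.001, 0.663, 0.749, -0.0]
wrist_force: [0.4, -0.7, -5.3]
finger_gap: 0.133
grasp_force: 50.9
```

Call:
step_arm(
  motion=[
    {"x": 0,"y": 0,"z": 0.05,"rx": 0,"ry": 0,"rz": 0},
    {"x": 0,"y": 0,"z": 0,"rx": 0,"ry": 0,"rz": 0},
  ],
)

```text
clock: 22.18
ee_pos: [0.517, 0.0293, 0.2764]
ee_rot: [-0.0, 0.663, 0.749, -0.0]
wrist_force: [-0.6, 0.4, -4.5]
finger_gap: 0.136
grasp_force: 51.0
```

```bash
python3 -c "
from h import *
go(.5184,.031,.275,180)"
```

```text
clk 22.18 pos [0.517  0.0293 0.2764] yaw 96.93 tilt [-7.e-04  4.e-04 -1.e+00] F [-0.62  0.42 -4.48] M [-0.07 -0.   -0.01] gap 0.136 gf 51.0 j6 -0.28
rz -1.450
units after turn [-0.048  0.057  0.046]
```

Call:
step_arm(
  motion=[
    {"x": 0,"y": 0,"z": 0.05,"rx": 0,"ry": 0,"rz": 0},
    {"x": 0,"y": 0,"z": 0,"rx": 0,"ry": 0,"rz": 0},
    {"x": 0,"y": 0,"z": 0,"rx": 0,"ry": 0,"rz": 0},
  ],
)

```text
clock: 22.55
ee_pos: [0.5171, 0.0292, 0.2751]
ee_rot: [-0.0, 0.663, 0.749, 0.0]
wrist_force: [-0.1, 1.1, -3.6]
finger_gap: 0.132
grasp_force: 51.4
```

Seated, with cap z at about 46.0 mm. Releasing and retreating straight up.

Call:
step_arm(
  motion=[
    {"x": 0,"y": 0,"z": 0,"rx": 0,"ry": 0,"rz": 0},
    {"x": 0,"y": 0,"z": 0,"rx": 0,"ry": 0,"rz": 0},
    {"x": 0,"y": 0,"z": 0,"rx": 0,"ry": 0,"rz": 0},
    {"x": 0,"y": 0,"z": 0,"rx": 0,"ry": 0,"rz": 0},
    {"x": 0,"y": 0,"z": 0,"rx": 0,"ry": 0,"rz": 0},
    {"x": 0,"y": 0,"z": 0,"rx": 0,"ry": 0,"rz": 0},
    {"x": 0,"y": 0,"z": 0,"rx": 0,"ry": 0,"rz": 0},
    {"x": 0,"y": 0,"z": 0,"rx": 0,"ry": 0,"rz": 0},
  ],
  hand=0,
)

```text
clock: 23.55
ee_pos: [0.5172, 0.0291, 0.2751]
ee_rot: [-0.0, 0.663, 0.749, 0.0]
wrist_force: [0.0, -0.1, 0.6]
finger_gap: 1.002
grasp_force: 0.0
```

Call:
step_arm(
  motion=[
    {"x": 0,"y": 0,"z": -0.3,"rx": 0,"ry": 0,"rz": 0},
    {"x": 0,"y": 0,"z": -0.5,"rx": 0,"ry": 0,"rz": 0},
    {"x": 0,"y": 0,"z": -1,"rx": 0,"ry": 0,"rz": 0},
    {"x": 0,"y": 0,"z": -1,"rx": 0,"ry": 0,"rz": 0},
    {"x": 0,"y": 0,"z": -1,"rx": 0,"ry": 0,"rz": 0},
    {"x": 0,"y": 0,"z": -1,"rx": 0,"ry": 0,"rz": 0},
    {"x": 0,"y": 0,"z": 0,"rx": 0,"ry": 0,"rz": 0},
    {"x": 0,"y": 0,"z": 0,"rx": 0,"ry": 0,"rz": 0},
  ],
)

```text
clock: 24.55
ee_pos: [0.5168, 0.0292, 0.419]
ee_rot: [-0.0, 0.663, 0.749, 0.0]
wrist_force: [-1.2, 0.5, -0.9]
finger_gap: 0.998
grasp_force: 0.0
```

Run:
```python
from h import *
go(.5184,.031,.275,180)
s=grab('side');t=grab('top')
for d in(s,t):
    P=cloud(d);m=(np.hypot(P[...,0]-.517,P[...,1]-.029)<.05)&(P[...,2]>.05)&(P[...,2]<.15);z=P[...,2][m];print(m.sum(),np.histogram(z,np.arange(.08,.15,.004)))
    w=m&(P[...,2]>.115);print(P[w].mean(0),P[w][:,2].max() if w.any() else 0)
cv2.imwrite('pics/s4.png',cv2.resize(s['color'][150:260,200:320],None,fx=5,fy=5,interpolation=2))
```

```text
clk 24.55 pos [0.5168 0.0292 0.419 ] yaw 96.93 tilt [-0.  0. -1.] F [-1.18  0.5  -0.91] M [ 0.02 -0.04  0.02] gap 0.998 gf 0.0 j6 -0.28
rz -1.450
units after turn [-0.052  0.061  4.801]
528 (array([  4,  18, 145,  62, 205,   9,   7,   5,   6,   6,   5,   6,  14,
        25,   1,   0,   0]), array([0.08 , 0.084, 0.088, 0.092, 0.096, 0.1  , 0.104, 0.108, 0.112,
       0.116, 0.12 , 0.124, 0.128, 0.132, 0.136, 0.14 , 0.144, 0.148]))
[0.5142126  0.03967035 0.12918441] 0.13610043220853707
265 (array([  0,  24, 100,  65,  52,  12,   2,   0,   0,   1,   0,   0,   0,
         0,   0,   0,   0]), array([0.08 , 0.084, 0.088, 0.092, 0.096, 0.1  , 0.104, 0.108, 0.112,
       0.116, 0.12 , 0.124, 0.128, 0.132, 0.136, 0.14 , 0.144, 0.148]))
[0.50497936 0.0500912  0.11976227] 0.11976226996128658
```

View pics/s4.png

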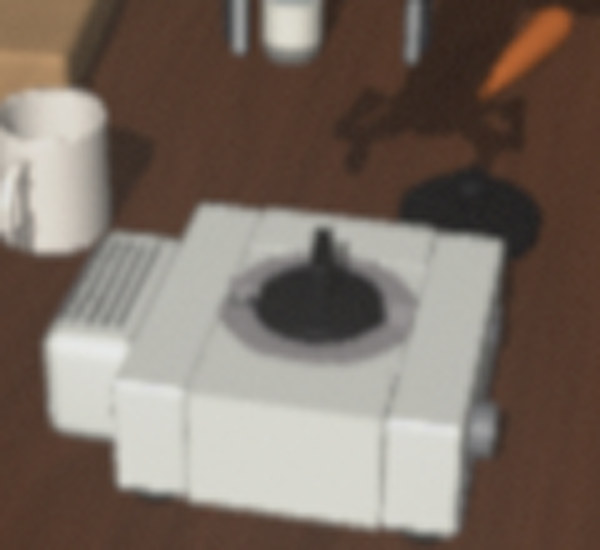

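The cap sits level in the opening at about (320,300), and the gripper is clear above it. Wing top at about 0.134 and disc top at about 0.098 match a cap origin of 46 mm.

```bash
python3 -c "
from rig import manip
print(manip.hand_in())"
```

```text
the job is handed in; nothing more can be done
None
```

I handed the job in with the cap dropped into its detent about 83° clockwise of the notches (origin about 46 mm), released and at rest with the gripper clear; at 24.6 s the other things were undisturbed as far as I could see, but no verdict came back.

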